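# Shut the bronze's drawer and bolt it

### The job

Put the fan-shaped bronze away: push its drawer fully shut with your fingertips, smoothly and without slamming it, so that the bronze stays lying on its pad, and then push the bolt at the side of that same case all the way across in front of the drawer. Do not touch the bronze or pick anything up; leave the other case with the round bronze as it is, its drawer open, and leave everything else where it stands.

Things in the scene. Friction and masses are not known exactly. Their poses are not given: they have to be found in the camera images.
- case_fan: Low light-wood finds case of the fan-shaped bronze (both cases are alike): 220 deep (x), 160 wide (y), 80 high, fixed. Origin: centre of its underside; its front, where its one drawer comes out, faces its own -x. By the front on its +y side a fixed wood bracket (x -142 to -102, y 80 to 145 in its frame, 30 high, with 12 high guide lips) carries a steel bolt.
- drawer_fan (a joint): Opening of that drawer in m: 0 = shut with its front flush with the case, up to 0.130 = out along the case's -x. About 1.5 N friction, a rigid stop at 0, no spring. The drawer's front panel is 138 wide, from 11 to 69 above the table; its side walls are lower (54).
- pull_fan (a point): Centre of the front (-x) face of the steel pull of that drawer: a block 60 wide (y), 20 high, standing 12 proud of the drawer front. 50 above the table. Moves with the drawer; at (-122, 0, 50) in the case's frame when shut. Axes as the case's.
- bolt_fan (a joint): Travel of that case's bolt in m: 0 = drawn back (clear of the drawer), 0.040 = pushed fully across (along the case's -y), when its bar lies in front of the drawer's edge. About 1.5 N friction, rigid stops, no spring.
- tab_fan (a point): Centre of the outer (+y) face of the upright steel thumb tab on that bolt: 22 (x) x 10 (y), from 45 to 77 above the table; this point is 62 above it. At (-122, 144, 62) in the case's frame when drawn back. Nothing of the bolt lies beyond it. Axes as the case's.
- fan: Fan-shaped dark green bronze fragment, about 87 long, 90 wide, 10 thick, 0.25 kg, lying loose on the white foam pad (130 x 112, from 27 to 157 behind the face of the pull) of its drawer, stem towards the drawer's front. Origin in the middle of its underside.
- case_disc: Low light-wood finds case of the round bronze (both cases are alike): 220 deep (x), 160 wide (y), 80 high, fixed. Origin: centre of its underside; its front, where its one drawer comes out, faces its own -x. By the front on its +y side a fixed wood bracket (x -142 to -102, y 80 to 145 in its frame, 30 high, with 12 high guide lips) carries a steel bolt.
- drawer_disc (a joint): Opening of that drawer in m: 0 = shut with its front flush with the case, up to 0.130 = out along the case's -x. About 1.5 N friction, a rigid stop at 0, no spring. The drawer's front panel is 138 wide, from 11 to 69 above the table; its side walls are lower (54).
- pull_disc (a point): Centre of the front (-x) face of the steel pull of that drawer: a block 60 wide (y), 20 high, standing 12 proud of the drawer front. 50 above the table. Moves with the drawer; at (-122, 0, 50) in the case's frame when shut. Axes as the case's.
- bolt_disc (a joint): Travel of that case's bolt in m: 0 = drawn back (clear of the drawer), 0.040 = pushed fully across (along the case's -y), when its bar lies in front of the drawer's edge. About 1.5 N friction, rigid stops, no spring.
- tab_disc (a point): Centre of the outer (+y) face of the upright steel thumb tab on that bolt: 22 (x) x 10 (y), from 45 to 77 above the table; this point is 62 above it. At (-122, 144, 62) in the case's frame when drawn back. Nothing of the bolt lies beyond it. Axes as the case's.
- disc: Round bronze disc, 72 across, 7 thick with a 12 high boss, lying loose in the other drawer. Origin at the centre of its underside. Not to be moved.
- swab: Bystander: wooden swab stick, 165 long, 10 high, lying on top of the case of the fan-shaped bronze. Origin at the middle of its underside.
- loupe: Bystander: black loupe ring, 44 across, 14 high, on top of the case of the round bronze. Origin at the centre of its underside.
- vial: Bystander: small capped jar, 36 across, 55 high, standing on the table between the two open drawers. Origin at the centre of its underside.
- brush: Bystander: brush lying on the table at the left. Origin under its middle.
- beaker: Bystander: open glass beaker, 64 across, 70 high, standing on the table at the right. Origin at the centre of its underside.
- engraver: Bystander: black hand-held engraving tool, about 180 long, 36 high, lying on the table at the left. Origin under its body.
Not all that is in view belongs to the job. What is shaped like the fan but pink is not meant.

How it is judged:
By the outcome, as a careful person would: the job done as asked, in the order asked, and still so for the second after the job is handed in, with the robot touching nothing.
It also fails if it takes over 43 s, if anything falls off the work surface, if the arm or the gripper's body presses on something with over 40 N, if the wrist force passes 120 N, or if a joint passes its speed limit or range.

### The arm

A 6-joint arm with a two-finger parallel gripper is mounted at the origin on the work surface. World frame = base frame: x ahead of the robot, y to its left, z up, the work surface at z = 0. Lengths are in mm, angles in rad, forces in N, time in s.
With the tool pointing down it reaches from about 275 to 1000 mm from the base axis. Payload 8.4 kg.
Tool frame: the origin (TCP) lies midway between the tips of the shut fingers; the grasp point (between the pads) lies 19 mm behind it; z points along the fingers, y is the line along which they close (so a half turn about z gives the same grasp; the last joint's range is limited). The gripper opens to 85 mm and grips with 20 to 120 N. Pads are 22 mm wide; open, the fingers measure 114 mm over their backs; the gripper's body (76 mm by 85 mm) begins 54 mm behind the grasp point. The pads swing forward as they close: fully open they stand 13 mm farther back than shut.
Start: joints at [-1.269, 0.353, 1.633, -0, 1.155, -0.002], TCP at [186.966, -596.382, 231.281] pointing down, gripper open.
Joint ranges: [-2.63, 2.63], [-0.92, 2.1], [0.06, 2.66], [-1.3, 4.44], [0, 2.69], [-3.02, 3.02]. Speed limits (rad/s): [2.22, 2.22, 2.79, 3.14, 3.14, 3.14].

### API

Orientations are given as [roll, pitch, yaw] about the fixed x, y, z axes, in that order (R = Rz(yaw) Ry(pitch) Rx(roll)).
In Python, from rig import monitor, imaging, r gives the robot as it stands.
- The arm moves only by the tool drive_tool, never from a script. Its argument "plan" is a list of rows, each an object of numbers: "x", "y", "z": the shift along the tool's x, y, z in units of 50 mm (1.0 is 50 mm); "ax", "ay", "az": the turn, a rotation vector about the tool's x, y, z in units of 6 degrees (1.0 is 6 degrees); "hand": the finger opening in mm, from 0 to 85.4. In form: [{"x": .., "y": .., "z": .., "ax": .., "ay": .., "az": .., "hand": ..}, ...]. A call has 1 to 8 rows; each row is the pose to reach, as a shift and turn from the pose commanded when the call began, along the tool's axes at that moment; what a row does not reach only later rows make up. A row lasts 1/10 s, in which the tool goes at most 50 mm and 8.59 degrees, less where a joint would pass 70% of its speed; a pose out of reach is approached as far as the arm can. A call with a gripper value outside its range is refused whole. The fingers move at their own pace and stop on an object; "grip_force" is the grip in N (left out, the last holds). Time passes only in rows, so rows that repeat a pose let the fingers close. It gives the time, the measured TCP pose, the force, the opening and the grip force at its end, in the units of the state.
- monitor.sense(): the state, without advancing time (a new reading comes with each control period).
- imaging.grab_frame(name): name is "side" or "top"; returns the picture (420x560x3 uint8, red, green, blue); there is no depth.
- imaging.camera_info(name): a dict with "mtx" (3x3 intrinsics, pixels), "R" (3x3) and "t" (3): a world point X has camera coordinates R X + t. Camera axes: x right, y down, z forward; pixel columns grow to the right and rows downward; lengths in mm; the calibration is good to about 2 mm. A picture is of the moment at which its call begins. camera_info takes no time and is no camera call.
- r.sign_off(): hands the job in; it is judged then, once.
The state is a dict: "clock": time; "qpos": joint angles; "qvel": joint speeds; "joint_efforts": joint torques, N m; "eef_pos": TCP position; "tcp_rot": TCP orientation; "contact_force": force on the tool from outside, world axes, zero at the start; "wrist_torque": the same for the moment, N m; "opening": opening from 0.0 (shut) to 1.0 (fully open); "grasp_force": force on a finger pad.
Only numpy, scipy, OpenCV 4.12 (cv2) and the standard library are available. Lean on these libraries where they do the work, as an engineer would, in place of code of your own. Each camera call takes 0.05 s, during which the arm holds its last target. There are 200 camera calls.

## Working session

There is one attempt and no reset: what is moved stays moved. The work goes in short steps, Python scripts to look and compute and a tool call to move; the robot and the scene stay as the last step left them, time stands still between calls to the robot, and variables do not carry over. Pictures are saved under pics/ and viewed, at most 10 in all, crops included, and the job is handed in when it is done.

Besides the shell and the picture viewer there is one more tool, called after "Request:" as name(argument=value, ...), one argument or row to a line, values as JSON. drive_tool: Moves the arm, as the interface text tells. Its arguments: {"type":"object","properties":{"plan":{"type":"array","items":{"type":"object","properties":{"x":{"type":"number"},"y":{"type":"number"},"z":{"type":"number"},"ax":{"type":"number"},"ay":{"type":"number"},"az":{"type":"number"},"hand":{"type":"number"}}}},"grip_force":{"type":"number"}},"required":["plan"]}

```bash
mkdir -p pics
python3 - <<'E'
from rig import monitor, imaging, r
import cv2
for n in("top","side"):
    f=imaging.grab_frame(n); cv2.imwrite(f"pics/{n}0.png",f[:,:,::-1])
    c=imaging.camera_info(n); print(n,c["mtx"].round(1).tolist(),c["R"].round(3).tolist(),c["t"].round(1).tolist())
s=monitor.sense();print(s["clock"],s["eef_pos"],s["tcp_rot"],s["contact_force"],s["opening"])
E
```

```text
top [[531.1, 0.0, 275.9], [0.0, 531.1, 217.9], [0.0, 0.0, 1.0]] [[-0.024, -1.0, 0.002], [-0.992, 0.024, -0.126], [0.126, -0.005, -0.992]] [43.0, 550.8, 1499.4]
side [[531.6, 0.0, 271.2], [0.0, 531.6, 212.4], [0.0, 0.0, 1.0]] [[-0.749, -0.662, 0.008], [-0.471, 0.524, -0.71], [0.466, -0.536, -0.704]] [445.7, 276.6, 1424.8]
0.1 [ 186.8333757  -595.98137548  230.63417534] [-3.14035252e+00 -7.16295773e-06  3.03753114e-01] [ 0.33261776 -0.31515531 -0.34515277] 0.9985791232036101
```

View pics/top0.png

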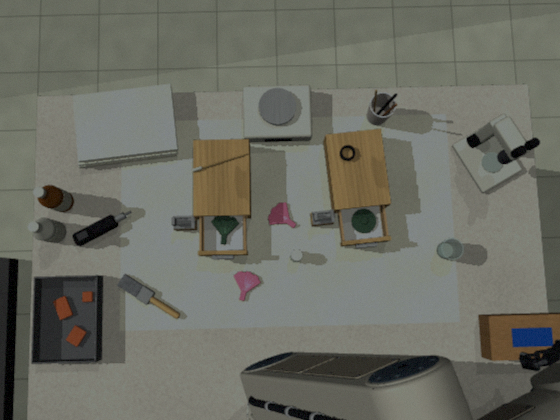

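View pics/side0.png

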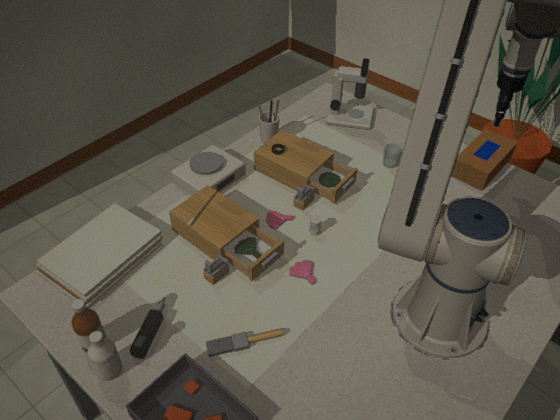

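The fan case is the left one in the top view: its top spans about (193–250, 140–216), the drawer front is at row ~255, and the bolt is at (184, 223). In the side view, the case is near (215, 225), the drawer front near (270, 255) and the bolt near (215, 268). I'll enlarge both for the measurement.

Run:
```python
import cv2,numpy as np
a=cv2.imread("pics/top0.png")[130:270,165:265]; b=cv2.imread("pics/side0.png")[180:290,160:300]
a=cv2.resize(a,None,fx=4,fy=4,interpolation=cv2.INTER_CUBIC); b=cv2.resize(b,None,fx=2.8,fy=2.8,interpolation=cv2.INTER_CUBIC)
o=np.zeros((560,800,3),np.uint8);o[:560,:400]=a;o[:b.shape[0],404:404+b.shape[1]]=b[:,:396]
cv2.imwrite("pics/crop0.png",np.clip(o*1.8,0,255).astype(np.uint8))
```

```text
(no output)
```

View pics/crop0.png

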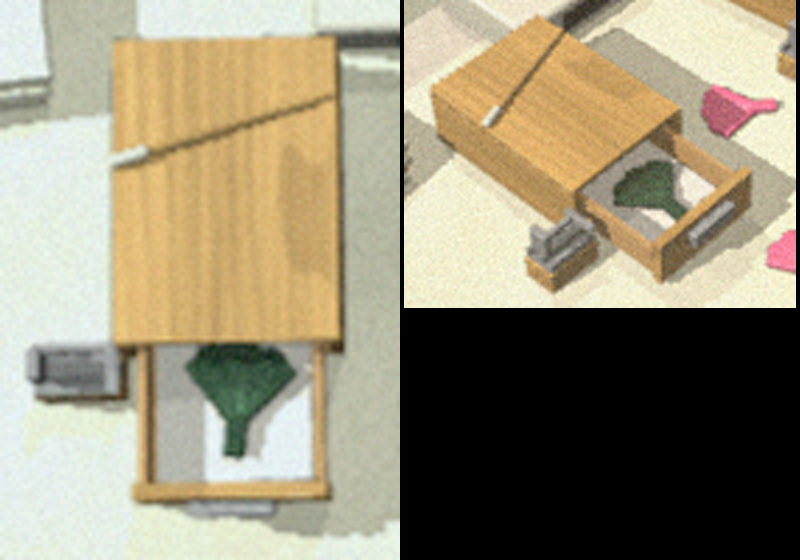

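The crop shows the case-top corners in the top view at about (193,139.5), (249,139.5), (249.5,215) and (193,215.7). In the side view they are at (170,213), (208.6,186), (259,218.6) and (220.7,248.6). The pull is at top (212–234, 255–258) and the tab at top (172–174, 217–224).

```bash
cat > h.py <<'E'
import numpy as np, cv2
from rig import imaging
C={n:imaging.camera_info(n) for n in("top","side")}
def P(n): c=C[n]; return np.array(c["mtx"])@np.c_[np.array(c["R"]),np.array(c["t"])]
def tri(a,b):
    X=cv2.triangulatePoints(P("top"),P("side"),np.array(a,float).T,np.array(b,float).T); return (X[:3]/X[3]).T
def proj(n,X): q=P(n)@np.r_[X,1]; return q[:2]/q[2]
def ray(n,uv,z):
    H=P(n); H=np.c_[H[:,:2],H[:,2]*z+H[:,3]]; q=np.linalg.solve(H,[*uv,1]); return q[:2]/q[2]
E
python3 - <<'E'
from h import *
T=np.array([(113,38),(336,38),(338,341),(113,343)])/4+[165,130]-.4
S=(np.array([(432,92),(540,17),(682,108),(574,192)])-[404,0])/2.8+[160,180]-.3
X=tri(T,S);print("corners BL BR FR FL\n",X.round(1))
zt=X[:,2].mean()
for n,U in(("top",T),("side",S)):
    Q=np.array([ray(n,u,80) for u in U]); c=Q.mean(0)
    d=(Q[0]+Q[1]-Q[2]-Q[3])/2; w=(Q[0]+Q[3]-Q[1]-Q[2])/2
    print(n,c.round(1),"depth",np.hypot(*d).round(1),"w",np.hypot(*w).round(1),"yaw",np.arctan2(d[1],d[0]).round(3),np.arctan2(-w[0],w[1]).round(3))
# pull ends top-front edge z60, panel top corners front z69
t=lambda p:np.array(p)/4+[165,130]-.4
s=lambda p:(np.array(p)-[404,0])/2.8+[160,180]-.3
print("pull edge top",ray("top",t((189,513)),55).round(1),ray("top",t((275,514)),55).round(1))
print("panel front-top L,R tri",tri([t((134,498)),t((328,497))],[s((658,255)),s((751,172))]).round(1))
print("tab outer top edge", ray("top",t((28,347)),77).round(1),ray("top",t((29,380)),77).round(1))
E
```

```text
corners BL BR FR FL
 [[778.6 261.1  66.9]
 [775.3 101.5  69.9]
 [555.2 104.   74.2]
 [557.6 262.4  72.3]]
top [667.1 183.1] depth 219.0 w 158.5 yaw -0.008 -0.019
side [656.5 186.8] depth 213.8 w 158.9 yaw 0.004 0.001
pull edge top [439.8 213.5] [437.6 152.9]
panel front-top L,R tri [[450.6 252.2  50.7]
 [447.7 114.5  60.9]]
tab outer top edge [557.7 322.9] [534.4 322.2]
```

Run:
```python
from h import *
T=np.array([(113,38),(336,38),(338,341),(113,343)])/4+[165,130]-.4
S=(np.array([(432,92),(540,17),(682,108),(574,192)])-[404,0])/2.8+[160,180]-.3
R={}
for n,U in(("top",T),("side",S)):
    g=cv2.imread(f"pics/{n}0.png"); h=cv2.cvtColor(cv2.GaussianBlur(g,(3,3),0),cv2.COLOR_BGR2HSV)
    m=cv2.inRange(h,(8,70,60),(25,255,255))
    r0=(slice(130,270),slice(165,265)) if n=="top" else (slice(180,290),slice(160,300))
    print(n,U.round(1).tolist()); 
    V=cv2.cornerSubPix(cv2.cvtColor(g,cv2.COLOR_BGR2GRAY),U.astype(np.float32).reshape(-1,1,2),(3,3),(-1,-1),(3,50,.01)).reshape(-1,2)
    print(V.round(1).tolist()); R[n]=V
    for k,c in enumerate(cv2.findContours(m[r0],0,2)[0]):
        if cv2.contourArea(c)>100: print(cv2.approxPolyDP(c,2,True).reshape(-1,2)+[r0[1].start,r0[0].start])
print(tri(R["top"],R["side"]).round(1))
# vertical-edge check: hand position
from rig import monitor
p=monitor.sense()["eef_pos"]; print(p, proj("top",p),proj("side",p))
g=cv2.imread("pics/side0.png")
o=cv2.resize(g[180:290,160:300],None,fx=5,fy=5,interpolation=cv2.INTER_NEAREST)
cv2.imwrite("pics/c1.png",np.clip(o*1.7,0,255).astype(np.uint8))
```

```text
top [[192.8, 139.1], [248.6, 139.1], [249.1, 214.8], [192.8, 215.4]]
[[192.8000030517578, 139.10000610351562], [248.1999969482422, 137.1999969482422], [250.8000030517578, 216.5], [192.89999389648438, 215.39999389648438]]
[[248 139]
 [193 141]
 [193 166]
 [202 167]
 [193 173]
 [193 214]
 [199 217]
 [200 255]
 [247 254]
 [245 219]
 [250 214]]
side [[169.7, 212.6], [208.3, 185.8], [259.0, 218.3], [220.4, 248.3]]
[[169.3000030517578, 210.1999969482422], [210.3000030517578, 186.10000610351562], [258.29998779296875, 218.5], [223.10000610351562, 245.39999389648438]]
[[228 266]
 [213 277]
 [204 271]
 [204 277]
 [213 284]
 [228 272]]
[[169 211]
 [171 226]
 [177 233]
 [213 259]
 [219 253]
 [250 280]
 [273 262]
 [263 269]
 [260 265]
 [262 260]
 [275 250]
 [279 255]
 [275 260]
 [283 252]
 [283 240]
 [276 240]
 [261 230]
 [255 215]
 [207 185]]
[[276 180]
 [296 190]
 [299 186]
 [299 180]]
[[777.  260.5  76.8]
 [776.7  99.2  68.2]
 [554.3 101.9  71.3]
 [553.5 258.7  85.2]]
[ 186.8333757  -595.98137548  230.63417534] [535.83054556 349.85415473] [494.92924569 120.8536522 ]
```

View pics/c1.png

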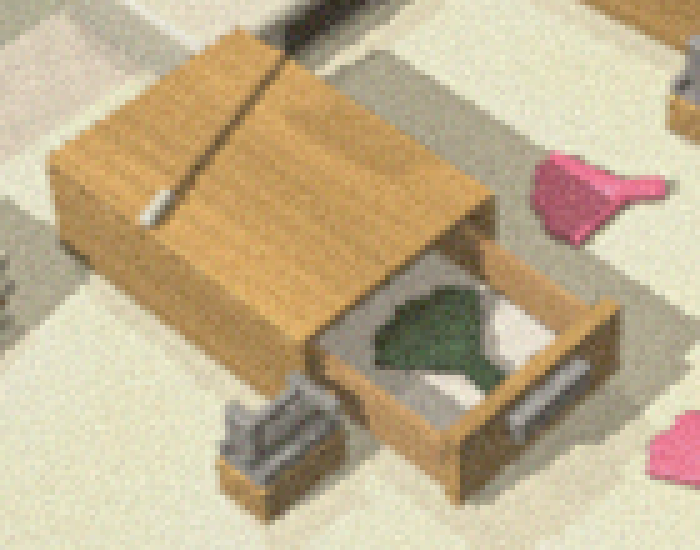

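Run:
```python
from h import *
s=lambda p:np.array(p)/5+[160,180]-.4
t=lambda p:np.array(p)/4+[165,130]-.4
for k,p,z in[("BL",(50,155),80),("BR",(240,28),80),("FR",(495,195),80),("FL",(304,342),80),("BLbot",(65,242),0),("panelTopL",(460,438),69),("panelbotL",(460,503),11),("panelTopR",(618,308),69),("pullfrontTop L",(512,425),60),("pull R",(588,370),60),("brk botFL",(267,520),0),("brk topFL",(267,488),30),("brk botBL",(218,487),0),("tab top outer back",(228,403),77)]:
    print("side",k,ray("side",s(p),z).round(1))
for k,p,z in[("BL",(113,38),80),("BR",(336,38),80),("FR",(338,341),80),("FL",(113,343),80),("panelL",(134,498),69),("panelR",(328,497),69),("tab",(28,347),77),("tab",(29,380),77),("brkFL",(35,397),30),("brkBR",(125,397),30)]: print("top",k,ray("top",t(p),z).round(1))
```

```text
side BL [769.4 261.6]
side BR [767.5 107.2]
side FR [549.1 108.8]
side FL [550.7 265. ]
side BLbot [773.4 259.2]
side panelTopL [445.2 250.9]
side panelbotL [446.5 251.1]
side panelTopR [443.1 120.8]
side pullfrontTop L [435.3 219.7]
side pull R [430.3 161.5]
side brk botFL [525.1 326.1]
side brk topFL [522.9 325.4]
side brk botBL [562.7 328.3]
side tab top outer back [552.  322.3]
top BL [778.5 261.8]
top BR [774.7 102.6]
top FR [556.4 105.1]
top FL [558.7 262.8]
top panelL [450.4 250.3]
top panelR [447.9 114.5]
top tab [557.7 322.9]
top tab [534.4 322.2]
top brkFL [527.5 326.9]
top brkBR [526.  261.9]
```

Request:
drive_tool(
  plan=[
    {"x": 0.3, "y": -0.4, "az": 1, "hand": 0},
    {"x": 0.8, "y": -1.2, "az": 2, "hand": 0},
    {"x": 1.3, "y": -2.0, "az": 2.97, "hand": 0},
    {"x": 1.8, "y": -2.8, "az": 2.97, "hand": 0},
    {"x": 2.3, "y": -3.6, "az": 2.97, "hand": 0},
    {"x": 2.8, "y": -4.4, "az": 2.97, "hand": 0},
    {"x": 3.3, "y": -5.2, "az": 2.97, "hand": 0},
    {"x": 3.8, "y": -5.95, "az": 2.97, "hand": 0},
  ],
)

```text
invalid input
```

Request:
drive_tool(
  plan=[
    {"x": 0.3, "y": -0.4, "z": 0, "ax": 0, "ay": 0, "az": 1, "hand": 0},
    {"x": 0.8, "y": -1.2, "z": 0, "ax": 0, "ay": 0, "az": 2, "hand": 0},
    {"x": 1.3, "y": -2.0, "z": 0, "ax": 0, "ay": 0, "az": 2.97, "hand": 0},
    {"x": 1.8, "y": -2.8, "z": 0, "ax": 0, "ay": 0, "az": 2.97, "hand": 0},
    {"x": 2.3, "y": -3.6, "z": 0, "ax": 0, "ay": 0, "az": 2.97, "hand": 0},
    {"x": 2.8, "y": -4.4, "z": 0, "ax": 0, "ay": 0, "az": 2.97, "hand": 0},
    {"x": 3.3, "y": -5.2, "z": 0, "ax": 0, "ay": 0, "az": 2.97, "hand": 0},
    {"x": 3.8, "y": -5.95, "z": 0, "ax": 0, "ay": 0, "az": 2.97, "hand": 0},
  ],
  grip_force=20,
)

```text
clock: 0.9
eef_pos: [279.0, -253.7, 231.1]
tcp_rot: [-3.141, 0.0, -0.008]
contact_force: [1.2, 0.0, 0.1]
opening: -0.002
grasp_force: 0.0
```

Request:
drive_tool(
  plan=[
    {"x": 0.3, "y": -0.7, "z": 0, "ax": 0, "ay": 0, "az": 0, "hand": 0},
    {"x": 0.6, "y": -1.6, "z": 0, "ax": 0, "ay": 0, "az": 0, "hand": 0},
    {"x": 0.9, "y": -2.5, "z": 0, "ax": 0, "ay": 0, "az": 0, "hand": 0},
    {"x": 1.2, "y": -3.4, "z": 0, "ax": 0, "ay": 0, "az": 0, "hand": 0},
    {"x": 1.5, "y": -4.3, "z": 0, "ax": 0, "ay": 0, "az": 0, "hand": 0},
    {"x": 1.8, "y": -5.2, "z": 0, "ax": 0, "ay": 0, "az": 0, "hand": 0},
    {"x": 2.0, "y": -6.1, "z": 0, "ax": 0, "ay": 0, "az": 0, "hand": 0},
    {"x": 2.2, "y": -7.0, "z": 0, "ax": 0, "ay": 0, "az": 0, "hand": 0},
  ],
)

```text
clock: 1.7
eef_pos: [391.8, 95.6, 231.3]
tcp_rot: [3.142, -0.0, -0.007]
contact_force: [1.6, -0.5, 0.8]
opening: 0.003
grasp_force: 0.0
```

Request:
drive_tool(
  plan=[
    {"x": 0.1, "y": -0.8, "z": 0, "ax": 0, "ay": 0, "az": 0, "hand": 0},
    {"x": 0.2, "y": -1.5, "z": 0.3, "ax": 0, "ay": 0, "az": 0, "hand": 0},
    {"x": 0.2, "y": -1.8, "z": 1.0, "ax": 0, "ay": 0, "az": 0, "hand": 0},
    {"x": 0.2, "y": -1.8, "z": 1.7, "ax": 0, "ay": 0, "az": 0, "hand": 0},
    {"x": 0.2, "y": -1.8, "z": 2.4, "ax": 0, "ay": 0, "az": 0, "hand": 0},
    {"x": 0.2, "y": -1.8, "z": 3.0, "ax": 0, "ay": 0, "az": 0, "hand": 0},
    {"x": 0.2, "y": -1.8, "z": 3.5, "ax": 0, "ay": 0, "az": 0, "hand": 0},
    {"x": 0.2, "y": -1.8, "z": 3.68, "ax": 0, "ay": 0, "az": 0, "hand": 0},
  ],
)

```text
clock: 2.5
eef_pos: [400.9, 182.8, 45.2]
tcp_rot: [3.14, 0.004, -0.007]
contact_force: [-0.1, -0.3, -0.1]
opening: -0.0
grasp_force: 0.0
```

Request:
drive_tool(
  plan=[
    {"x": 0.08, "y": 0, "z": 0, "ax": 0, "ay": 0, "az": 0, "hand": 0},
    {"x": 0.16, "y": 0, "z": 0, "ax": 0, "ay": 0, "az": 0, "hand": 0},
    {"x": 0.24, "y": 0, "z": 0, "ax": 0, "ay": 0, "az": 0, "hand": 0},
    {"x": 0.3, "y": 0, "z": 0, "ax": 0, "ay": 0, "az": 0, "hand": 0},
    {"x": 0.34, "y": 0, "z": 0, "ax": 0, "ay": 0, "az": 0, "hand": 0},
    {"x": 0.38, "y": 0, "z": 0, "ax": 0, "ay": 0, "az": 0, "hand": 0},
    {"x": 0.42, "y": 0, "z": 0, "ax": 0, "ay": 0, "az": 0, "hand": 0},
    {"x": 0.46, "y": 0, "z": 0, "ax": 0, "ay": 0, "az": 0, "hand": 0},
  ],
)

```text
clock: 3.3
eef_pos: [425.4, 183.2, 47.3]
tcp_rot: [3.142, 0.0, -0.007]
contact_force: [-2.8, 0.5, 0.9]
opening: -0.002
grasp_force: 1.0
```

Request:
drive_tool(
  plan=[
    {"x": 0.04, "y": 0, "z": 0, "ax": 0, "ay": 0, "az": 0, "hand": 0},
    {"x": 0.08, "y": 0, "z": 0, "ax": 0, "ay": 0, "az": 0, "hand": 0},
    {"x": 0.12, "y": 0, "z": 0, "ax": 0, "ay": 0, "az": 0, "hand": 0},
    {"x": 0.16, "y": 0, "z": 0, "ax": 0, "ay": 0, "az": 0, "hand": 0},
    {"x": 0.2, "y": 0, "z": 0, "ax": 0, "ay": 0, "az": 0, "hand": 0},
    {"x": 0.24, "y": 0, "z": 0, "ax": 0, "ay": 0, "az": 0, "hand": 0},
    {"x": 0.28, "y": 0, "z": 0, "ax": 0, "ay": 0, "az": 0, "hand": 0},
    {"x": 0.32, "y": 0, "z": 0, "ax": 0, "ay": 0, "az": 0, "hand": 0},
  ],
)

```text
clock: 4.1
eef_pos: [441.5, 183.1, 47.2]
tcp_rot: [3.142, 0.0, -0.007]
contact_force: [-1.3, -0.4, -0.4]
opening: -0.002
grasp_force: 0.8
```

Request:
drive_tool(
  plan=[
    {"x": 0.05, "y": 0, "z": 0, "ax": 0, "ay": 0, "az": 0, "hand": 0},
    {"x": 0.11, "y": 0, "z": 0, "ax": 0, "ay": 0, "az": 0, "hand": 0},
    {"x": 0.17, "y": 0, "z": 0, "ax": 0, "ay": 0, "az": 0, "hand": 0},
    {"x": 0.24, "y": 0, "z": 0, "ax": 0, "ay": 0, "az": 0, "hand": 0},
    {"x": 0.31, "y": 0, "z": 0, "ax": 0, "ay": 0, "az": 0, "hand": 0},
    {"x": 0.38, "y": 0, "z": 0, "ax": 0, "ay": 0, "az": 0, "hand": 0},
    {"x": 0.45, "y": 0, "z": 0, "ax": 0, "ay": 0, "az": 0, "hand": 0},
    {"x": 0.52, "y": 0, "z": 0, "ax": 0, "ay": 0, "az": 0, "hand": 0},
  ],
)

```text
clock: 4.9
eef_pos: [467.7, 183.0, 47.3]
tcp_rot: [-3.142, 0.0, -0.007]
contact_force: [-1.9, 0.4, -0.9]
opening: 0.002
grasp_force: 0.8
```

Request:
drive_tool(
  plan=[
    {"x": 0.07, "y": 0, "z": 0, "ax": 0, "ay": 0, "az": 0, "hand": 0},
    {"x": 0.14, "y": 0, "z": 0, "ax": 0, "ay": 0, "az": 0, "hand": 0},
    {"x": 0.21, "y": 0, "z": 0, "ax": 0, "ay": 0, "az": 0, "hand": 0},
    {"x": 0.28, "y": 0, "z": 0, "ax": 0, "ay": 0, "az": 0, "hand": 0},
    {"x": 0.35, "y": 0, "z": 0, "ax": 0, "ay": 0, "az": 0, "hand": 0},
    {"x": 0.42, "y": 0, "z": 0, "ax": 0, "ay": 0, "az": 0, "hand": 0},
    {"x": 0.49, "y": 0, "z": 0, "ax": 0, "ay": 0, "az": 0, "hand": 0},
    {"x": 0.56, "y": 0, "z": 0, "ax": 0, "ay": 0, "az": 0, "hand": 0},
  ],
)

```text
clock: 5.7
eef_pos: [495.7, 182.8, 47.3]
tcp_rot: [-3.142, -0.0, -0.007]
contact_force: [-1.0, 0.7, -1.2]
opening: -0.0
grasp_force: 0.8
```

Request:
drive_tool(
  plan=[
    {"x": 0.06, "y": 0, "z": 0, "ax": 0, "ay": 0, "az": 0, "hand": 0},
    {"x": 0.11, "y": 0, "z": 0, "ax": 0, "ay": 0, "az": 0, "hand": 0},
    {"x": 0.16, "y": 0, "z": 0, "ax": 0, "ay": 0, "az": 0, "hand": 0},
    {"x": 0.21, "y": 0, "z": 0, "ax": 0, "ay": 0, "az": 0, "hand": 0},
    {"x": 0.25, "y": 0, "z": 0, "ax": 0, "ay": 0, "az": 0, "hand": 0},
    {"x": 0.29, "y": 0, "z": 0, "ax": 0, "ay": 0, "az": 0, "hand": 0},
    {"x": 0.32, "y": 0, "z": 0, "ax": 0, "ay": 0, "az": 0, "hand": 0},
    {"x": 0.35, "y": 0, "z": 0, "ax": 0, "ay": 0, "az": 0, "hand": 0},
  ],
)

```text
clock: 6.5
eef_pos: [513.0, 182.7, 47.3]
tcp_rot: [-3.142, 0.0, -0.007]
contact_force: [-1.8, 0.1, -0.3]
opening: -0.0
grasp_force: 0.8
```

Slowing down before the stop: 1 mm per row.

Request:
drive_tool(
  plan=[
    {"x": 0.03, "y": 0, "z": 0, "ax": 0, "ay": 0, "az": 0, "hand": 0},
    {"x": 0.06, "y": 0, "z": 0, "ax": 0, "ay": 0, "az": 0, "hand": 0},
    {"x": 0.09, "y": 0, "z": 0, "ax": 0, "ay": 0, "az": 0, "hand": 0},
    {"x": 0.12, "y": 0, "z": 0, "ax": 0, "ay": 0, "az": 0, "hand": 0},
    {"x": 0.15, "y": 0, "z": 0, "ax": 0, "ay": 0, "az": 0, "hand": 0},
    {"x": 0.18, "y": 0, "z": 0, "ax": 0, "ay": 0, "az": 0, "hand": 0},
    {"x": 0.2, "y": 0, "z": 0, "ax": 0, "ay": 0, "az": 0, "hand": 0},
    {"x": 0.22, "y": 0, "z": 0, "ax": 0, "ay": 0, "az": 0, "hand": 0},
  ],
)

```text
clock: 7.3
eef_pos: [524.1, 182.6, 47.3]
tcp_rot: [-3.142, -0.0, -0.007]
contact_force: [-1.9, 1.1, 0.4]
opening: 0.002
grasp_force: 0.8
```

Request:
drive_tool(
  plan=[
    {"x": 0.02, "y": 0, "z": 0, "ax": 0, "ay": 0, "az": 0, "hand": 0},
    {"x": 0.04, "y": 0, "z": 0, "ax": 0, "ay": 0, "az": 0, "hand": 0},
    {"x": 0.06, "y": 0, "z": 0, "ax": 0, "ay": 0, "az": 0, "hand": 0},
    {"x": 0.08, "y": 0, "z": 0, "ax": 0, "ay": 0, "az": 0, "hand": 0},
  ],
)

```text
clock: 7.7
eef_pos: [528.0, 182.6, 47.3]
tcp_rot: [-3.142, -0.0, -0.007]
contact_force: [-1.9, 1.8, 0.6]
opening: 0.001
grasp_force: 0.8
```

Request:
drive_tool(
  plan=[
    {"x": 0.02, "y": 0, "z": 0, "ax": 0, "ay": 0, "az": 0, "hand": 0},
    {"x": 0.04, "y": 0, "z": 0, "ax": 0, "ay": 0, "az": 0, "hand": 0},
    {"x": 0.06, "y": 0, "z": 0, "ax": 0, "ay": 0, "az": 0, "hand": 0},
    {"x": 0.08, "y": 0, "z": 0, "ax": 0, "ay": 0, "az": 0, "hand": 0},
  ],
)

```text
clock: 8.1
eef_pos: [532.1, 182.5, 47.3]
tcp_rot: [-3.142, -0.0, -0.007]
contact_force: [-2.4, 1.0, 0.4]
opening: -0.001
grasp_force: 0.8
```

Request:
drive_tool(
  plan=[
    {"x": 0.02, "y": 0, "z": 0, "ax": 0, "ay": 0, "az": 0, "hand": 0},
    {"x": 0.04, "y": 0, "z": 0, "ax": 0, "ay": 0, "az": 0, "hand": 0},
    {"x": 0.06, "y": 0, "z": 0, "ax": 0, "ay": 0, "az": 0, "hand": 0},
  ],
)

```text
clock: 8.4
eef_pos: [533.7, 182.4, 47.2]
tcp_rot: [3.141, 0.003, -0.007]
contact_force: [-8.8, 3.2, 6.9]
opening: 0.006
grasp_force: 4.5
```

Request:
drive_tool(
  plan=[
    {"x": 0.02, "y": 0, "z": 0, "ax": 0, "ay": 0, "az": 0, "hand": 0},
    {"x": 0.04, "y": 0, "z": 0, "ax": 0, "ay": 0, "az": 0, "hand": 0},
  ],
)

```text
clock: 8.6
eef_pos: [533.8, 182.3, 47.0]
tcp_rot: [3.141, 0.006, -0.008]
contact_force: [-16.5, 4.0, 14.3]
opening: 0.002
grasp_force: 8.1
```

Request:
drive_tool(
  plan=[
    {"x": -0.06, "y": 0, "z": 0, "ax": 0, "ay": 0, "az": 0, "hand": 0},
    {"x": -0.14, "y": 0, "z": 0, "ax": 0, "ay": 0, "az": 0, "hand": 0},
    {"x": -0.4, "y": 0, "z": 0, "ax": 0, "ay": 0, "az": 0, "hand": 0},
    {"x": -0.8, "y": 0, "z": 0, "ax": 0, "ay": 0, "az": 0, "hand": 0},
    {"x": -1.2, "y": -0.2, "z": -0.1, "ax": 0, "ay": 0, "az": 0, "hand": 0},
    {"x": -1.2, "y": -0.8, "z": -0.1, "ax": 0, "ay": 0, "az": 0, "hand": 0},
    {"x": -1.2, "y": -1.4, "z": -0.1, "ax": 0, "ay": 0, "az": 0, "hand": 0},
    {"x": -1.2, "y": -2.0, "z": -0.1, "ax": 0, "ay": 0, "az": 0, "hand": 0},
  ],
)

```text
clock: 9.4
eef_pos: [477.0, 283.7, 52.5]
tcp_rot: [-3.142, -0.0, -0.008]
contact_force: [1.0, 0.3, 0.4]
opening: -0.003
grasp_force: 0.0
```

Request:
drive_tool(
  plan=[
    {"x": 0, "y": -0.6, "z": 0, "ax": 0, "ay": 0, "az": 0, "hand": 0},
    {"x": 0, "y": -1.2, "z": 0, "ax": 0, "ay": 0, "az": 0, "hand": 0},
    {"x": 0, "y": -1.7, "z": 0, "ax": 0, "ay": 0, "az": 0, "hand": 0},
    {"x": 0, "y": -2.0, "z": 0, "ax": 0, "ay": 0, "az": 0, "hand": 0},
    {"x": 0.2, "y": -2.0, "z": 0, "ax": 0, "ay": 0, "az": 0, "hand": 0},
    {"x": 0.6, "y": -2.0, "z": 0, "ax": 0, "ay": 0, "az": 0, "hand": 0},
    {"x": 1.0, "y": -2.0, "z": 0, "ax": 0, "ay": 0, "az": 0, "hand": 0},
    {"x": 1.28, "y": -2.0, "z": 0, "ax": 0, "ay": 0, "az": 0, "hand": 0},
  ],
)

```text
clock: 10.2
eef_pos: [543.9, 381.2, 52.3]
tcp_rot: [3.141, -0.0, -0.008]
contact_force: [-1.3, -0.1, 0.2]
opening: -0.003
grasp_force: 0.0
```

Run:
```python
from rig import monitor, imaging
import cv2,numpy as np
s=monitor.sense();print(s["eef_pos"],s["contact_force"])
a=imaging.grab_frame("top")[130:270,125:265,::-1]; b=imaging.grab_frame("side")[180:320,160:300,::-1]
o=np.hstack([cv2.resize(i,(400,400),interpolation=cv2.INTER_CUBIC) for i in(a,b)])
cv2.imwrite("pics/c2.png",np.clip(o*1.7,0,255).astype(np.uint8))
```

```text
[543.85601579 381.19520838  52.25547887] [-1.25592456 -0.10878925  0.1531564 ]
```

View pics/c2.png

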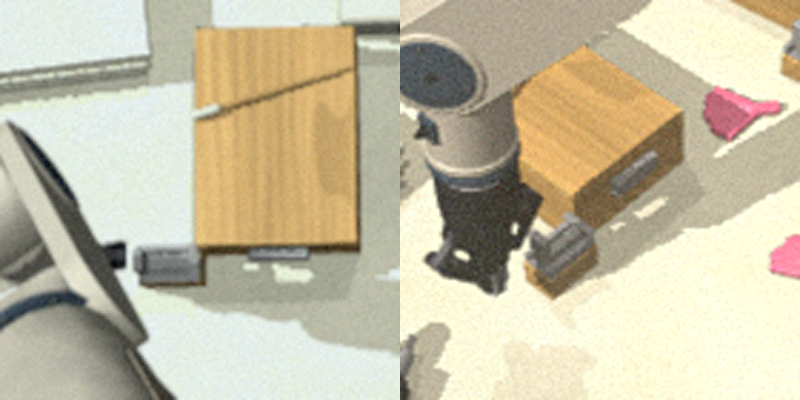

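The drawer is shut flush and the fingers stand outside the tab, in line with it (top crop: fingers at (115,255), tab at (138,262)). Next is the bolt.

Request:
drive_tool(
  plan=[
    {"x": 0, "y": 0.12, "z": 0, "ax": 0, "ay": 0, "az": 0, "hand": 0},
    {"x": 0, "y": 0.24, "z": 0, "ax": 0, "ay": 0, "az": 0, "hand": 0},
    {"x": 0, "y": 0.36, "z": 0, "ax": 0, "ay": 0, "az": 0, "hand": 0},
    {"x": 0, "y": 0.46, "z": 0, "ax": 0, "ay": 0, "az": 0, "hand": 0},
    {"x": 0, "y": 0.54, "z": 0, "ax": 0, "ay": 0, "az": 0, "hand": 0},
    {"x": 0, "y": 0.6, "z": 0, "ax": 0, "ay": 0, "az": 0, "hand": 0},
    {"x": 0, "y": 0.66, "z": 0, "ax": 0, "ay": 0, "az": 0, "hand": 0},
    {"x": 0, "y": 0.72, "z": 0, "ax": 0, "ay": 0, "az": 0, "hand": 0},
  ],
)

```text
clock: 11.1
eef_pos: [542.1, 346.3, 52.3]
tcp_rot: [-3.141, -0.0, -0.007]
contact_force: [0.4, -0.1, 0.1]
opening: 0.003
grasp_force: 0.0
```

Request:
drive_tool(
  plan=[
    {"x": 0, "y": 0.05, "z": 0, "ax": 0, "ay": 0, "az": 0, "hand": 0},
    {"x": 0, "y": 0.1, "z": 0, "ax": 0, "ay": 0, "az": 0, "hand": 0},
    {"x": 0, "y": 0.15, "z": 0, "ax": 0, "ay": 0, "az": 0, "hand": 0},
    {"x": 0, "y": 0.2, "z": 0, "ax": 0, "ay": 0, "az": 0, "hand": 0},
  ],
)

```text
clock: 11.5
eef_pos: [542.1, 336.5, 52.3]
tcp_rot: [-3.141, -0.0, -0.007]
contact_force: [-0.8, 1.5, -0.7]
opening: 0.003
grasp_force: 0.8
```

Request:
drive_tool(
  plan=[
    {"x": 0, "y": 0.05, "z": 0, "ax": 0, "ay": 0, "az": 0, "hand": 0},
    {"x": 0, "y": 0.1, "z": 0, "ax": 0, "ay": 0, "az": 0, "hand": 0},
    {"x": 0, "y": 0.15, "z": 0, "ax": 0, "ay": 0, "az": 0, "hand": 0},
    {"x": 0, "y": 0.2, "z": 0, "ax": 0, "ay": 0, "az": 0, "hand": 0},
  ],
)

```text
clock: 11.9
eef_pos: [542.0, 326.3, 52.3]
tcp_rot: [-3.142, -0.0, -0.007]
contact_force: [0.1, 2.0, -1.8]
opening: 0.001
grasp_force: 0.8
```

Request:
drive_tool(
  plan=[
    {"x": 0, "y": 0.06, "z": 0, "ax": 0, "ay": 0, "az": 0, "hand": 0},
    {"x": 0, "y": 0.12, "z": 0, "ax": 0, "ay": 0, "az": 0, "hand": 0},
    {"x": 0, "y": 0.18, "z": 0, "ax": 0, "ay": 0, "az": 0, "hand": 0},
    {"x": 0, "y": 0.23, "z": 0, "ax": 0, "ay": 0, "az": 0, "hand": 0},
    {"x": 0, "y": 0.27, "z": 0, "ax": 0, "ay": 0, "az": 0, "hand": 0},
    {"x": 0, "y": 0.3, "z": 0, "ax": 0, "ay": 0, "az": 0, "hand": 0},
    {"x": 0, "y": 0.33, "z": 0, "ax": 0, "ay": 0, "az": 0, "hand": 0},
    {"x": 0, "y": 0.36, "z": 0, "ax": 0, "ay": 0, "az": 0, "hand": 0},
  ],
)

```text
clock: 12.7
eef_pos: [541.9, 308.4, 52.3]
tcp_rot: [-3.141, -0.0, -0.007]
contact_force: [1.3, 0.8, -0.4]
opening: -0.002
grasp_force: 0.8
```

Request:
drive_tool(
  plan=[
    {"x": 0, "y": 0.02, "z": 0, "ax": 0, "ay": 0, "az": 0, "hand": 0},
    {"x": 0, "y": 0.04, "z": 0, "ax": 0, "ay": 0, "az": 0, "hand": 0},
    {"x": 0, "y": 0.06, "z": 0, "ax": 0, "ay": 0, "az": 0, "hand": 0},
    {"x": 0, "y": 0.08, "z": 0, "ax": 0, "ay": 0, "az": 0, "hand": 0},
  ],
)

```text
clock: 13.1
eef_pos: [541.9, 304.4, 52.3]
tcp_rot: [-3.142, -0.0, -0.007]
contact_force: [1.0, 3.1, -0.3]
opening: 0.003
grasp_force: 0.8
```

Request:
drive_tool(
  plan=[
    {"x": 0, "y": 0.02, "z": 0, "ax": 0, "ay": 0, "az": 0, "hand": 0},
    {"x": 0, "y": 0.04, "z": 0, "ax": 0, "ay": 0, "az": 0, "hand": 0},
    {"x": 0, "y": 0.06, "z": 0, "ax": 0, "ay": 0, "az": 0, "hand": 0},
  ],
)

```text
clock: 13.4
eef_pos: [541.9, 302.4, 52.4]
tcp_rot: [-3.14, -0.0, -0.008]
contact_force: [-0.3, 10.5, -2.9]
opening: 0.001
grasp_force: 5.1
```

Request:
drive_tool(
  plan=[
    {"x": 0, "y": 0.02, "z": 0, "ax": 0, "ay": 0, "az": 0, "hand": 0},
    {"x": 0, "y": 0.03, "z": 0, "ax": 0, "ay": 0, "az": 0, "hand": 0},
  ],
)

```text
clock: 13.6
eef_pos: [541.9, 302.2, 52.5]
tcp_rot: [-3.138, -0.001, -0.008]
contact_force: [-1.5, 15.7, -4.1]
opening: -0.002
grasp_force: 7.7
```

Request:
drive_tool(
  plan=[
    {"x": 0, "y": -0.05, "z": 0, "ax": 0, "ay": 0, "az": 0, "hand": 0},
    {"x": 0, "y": -0.2, "z": 0, "ax": 0, "ay": 0, "az": 0, "hand": 0},
    {"x": 0, "y": -0.6, "z": 0, "ax": 0, "ay": 0, "az": 0, "hand": 0},
    {"x": 0, "y": -1.2, "z": 0, "ax": 0, "ay": 0, "az": 0, "hand": 0},
    {"x": 0, "y": -1.6, "z": -0.6, "ax": 0, "ay": 0, "az": 0, "hand": 0},
    {"x": -0.6, "y": -1.6, "z": -1.4, "ax": 0, "ay": 0, "az": 0, "hand": 0},
    {"x": -1.2, "y": -1.6, "z": -2.0, "ax": 0, "ay": 0, "az": 0, "hand": 0},
    {"x": -1.6, "y": -1.6, "z": -2.4, "ax": 0, "ay": 0, "az": 0, "hand": 0},
  ],
)

```text
clock: 14.4
eef_pos: [461.1, 382.1, 174.5]
tcp_rot: [-3.14, -0.001, -0.006]
contact_force: [-0.2, 0.4, 0.1]
opening: 0.001
grasp_force: 0.0
```

Run:
```python
from rig import monitor, imaging
import cv2,numpy as np
s=monitor.sense();print(s["clock"],s["eef_pos"],s["contact_force"])
a=imaging.grab_frame("top")[120:260,150:290,::-1]; b=imaging.grab_frame("side")[180:320,160:300,::-1]
o=np.hstack([cv2.resize(i,(400,400),interpolation=cv2.INTER_CUBIC) for i in(a,b)])
cv2.imwrite("pics/c3.png",np.clip(o*1.7,0,255).astype(np.uint8))
```

```text
14.4 [461.05392309 382.14942578 174.51235569] [-0.18589714  0.35113016  0.05262089]
```

View pics/c3.png

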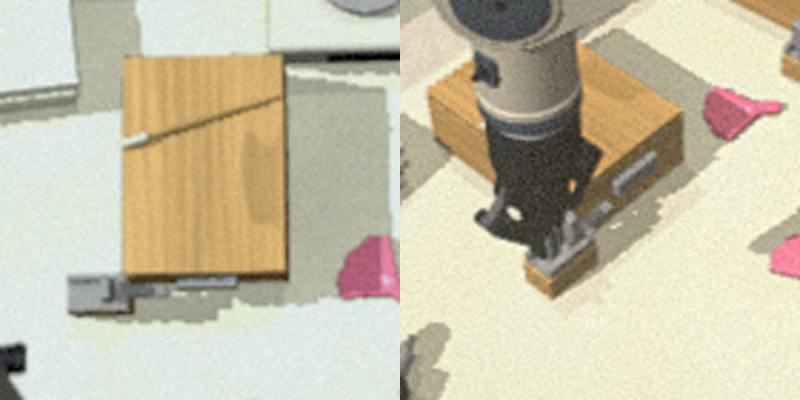

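The bolt bar now lies across the drawer's edge (top crop: bar to (165,290), tab at (113,288)). The drawer is flush, the swab hasn't moved and the arm is clear, so I'm handing in.

```bash
python3 -c "
from rig import r
print(r.sign_off())"
```

```text
the job is handed in; nothing more can be done
None
```

The fan-shaped bronze's drawer is pushed shut to its stop and the case's bolt is fully across in front of it; I handed the job in at about 14.5 s with the arm clear, though the bronze can't be seen in the shut drawer to confirm it stayed on its pad.

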